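# Cover the water pot and hold the tool box lid half open

### The job

I want to take tools out of the wooden tool box without crumbs of dry clay dropping into my water: first set the loose wooden cover gently on the white plastic water pot so that it sits seated, centred and level on the rim, and let go of it. Then raise the tool box lid by the wooden bar on top of it to half open, 45 degrees give or take five, and keep holding the bar there: the lid falls shut by itself, so finish while still holding the bar, with the lid steady. Do not disturb the other things on the table.

Things in the scene. Friction and masses are not known exactly. Their poses are not given: they have to be found in the camera images.
- toolbox: wooden tool box with hinged lid, fixed to the table, 196 (x) x 304 (y) x 99 (z) mm with the lid shut. Origin: under its centre at table height. x points from the front (lid's free edge, towards the robot, at x = -90 mm) to the back (hinge), y along its length, z up; turned up to 0.3 rad. Lid top 96 mm above the table when shut
- toolbox_lid (a joint): angle of the tool box lid: 0 shut, grows as the free edge rises, half open (45 degrees) = 0.785 rad, stop at 1.73. The hinge is loose: let go anywhere below about 70 degrees the lid falls shut. Lifting it takes under 6 N at the bar
- lid_hinge (a point): point on the hinge line of the lid, in the middle of the box's length, 87 mm behind the box's origin and 86 mm above the table; the hinge line runs along the box's y axis
- lid_pull (a point): the pull on the lid: round wooden bar 12 mm thick, 130 long, parallel to the hinge, on two posts with 84 mm free between. This point: middle of the bar's axis, 35 mm above the lid's top, 10 mm behind its free edge; from the hinge line 167 mm towards the free edge and 45 mm out of the lid. Turns with the lid (its z = lid's normal); being round, it turns between fingers that stay pointing down
- water_pot: loose white plastic water pot, round, open, 99 mm across the rim, 76 mm high, stands on the table. Origin: centre of its underside; z up
- cover: loose turned wooden pot cover, 0.1 kg, lying plug down: a plug 76 mm across and 7 deep (fits loosely inside the pot's rim), above it a plate 116 across and 8 thick, then a round knob 22 across (straight sides 20 to 45 mm above the underside, top at 50). Origin: centre of the plug's underside; z up along the knob. Seated on the pot, its origin is 69 mm above the pot's
- ring_cutter: bystander: loose tin ring cutter, 69 mm across, 31 high; origin centre of its underside
- wood_rib: bystander: loose oval wooden rib, 71x116x8 mm; origin centre of its underside
- stamped_disc: bystander: loose stamped clay disc, 83x98x15 mm, no knob; origin centre of its underside
- bead_bowl: bystander: loose glazed bowl with beads, 128 mm across, 64 high; origin centre of its underside
- needle_tool: bystander: loose wooden-handled needle tool, 158 mm long, 10 thick; origin centre of its underside
Things that resemble listed ones, but are neither listed nor needed, are in the scene too. Several things look just like the cover: the one meant starts farthest to the robot's right.

How it is judged:
By the outcome, as a careful person would: the job done as asked, in the order asked, and still so for the second after the job is handed in, while the arm keeps its last pose, push and grip.
It also fails if it takes over 54 s, if anything falls off the work surface, if the arm or the gripper's body presses on something with over 40 N, if the wrist force passes 120 N, or if a joint passes its speed limit or range.

### The arm

A 6-joint arm with a two-finger parallel gripper is mounted at the origin on the work surface; the furniture and walls round the work are solid. World frame = base frame: x ahead of the robot, y to its left, z up, the work surface at z = 0. Lengths are in m, angles in rad, forces in N, time in s.
With the tool pointing down it reaches from about 0.3 to 0.775 m from the base axis. Payload 14.6 kg.
Tool frame: the origin (TCP) lies between the finger pads, 19 mm behind the fingertips; this is the grasp point; z points along the fingers, y is the line along which they close (so a half turn about z gives the same grasp; the last joint's range is limited). The gripper opens to 94 mm and grips with 3 to 60 N. Pads are 16 mm wide; open, the fingers measure 119 mm over their backs; the gripper's body (75 mm by 177 mm) begins 78 mm behind the grasp point.
Start: joints at [1.076, 0.3, 1.521, -0, 1.321, -0.067], TCP at [0.228, 0.5, 0.224] pointing down, gripper open.
Joint ranges: [-3.03, 3.03], [-0.79, 2.21], [0.23, 2.52], [-1.04, 4.18], [0, 3.07], [-2.55, 2.55]. Speed limits (rad/s): [2.22, 2.22, 2.57, 3.14, 3.14, 3.14].

### API

Orientations are given as a 3x3 rotation matrix whose columns are the frame's x, y, z axes.
In Python, from station import env gives the robot as it stands.
- The arm moves only by the tool servo_tool, never from a script. Its argument "motion" is one flat list of numbers, 4 for each row, row after row: the shift along the tool's x, y, z scaled (see below), then the turn about the tool's z scaled (see below). In form: [x, y, z, twist, x, y, z, twist, ...]. A call has 1 to 8 rows; each row is the pose to reach, as a shift and turn from the pose commanded when the call began, along the tool's axes at that moment, turning the shorter way round; what a row does not reach only later rows make up. The controller multiplies each number of a shift by 10 cm and each number of a turn by pi rad. A row lasts 1/10 s, in which the tool goes at most 50 mm and 8.59 degrees, less where a joint would pass 70% of its speed; a pose out of reach is approached as far as the arm can. A call with a number of a shift or a turn outside -1 to 1 is refused whole. A call with a gripper value outside its range is refused whole. "jaw" is the closure, from -1 (fully open) to 1 (shut), set as the call begins (left out, the last holds). The fingers move at their own pace and stop on an object; "force" is the grip in N (left out, the last holds). Time passes only in rows, so rows that repeat a pose let the fingers close. It gives the time, the measured TCP pose, the force, the opening and the grip force at its end, in the units of the state.
- env.observe(): the state, without advancing time (a new reading comes with each control period).
- env.read_camera(name): name is "scene" or "top"; returns (picture, depth): 420x560x3 uint8, blue, green, red; 420x560 float32, m along the optical axis (not along the pixel's ray), 0 where there is no reading.
- env.camera_model(name): a dict with "mtx" (3x3 intrinsics, pixels), "k1" (the pictures are not rectified: a ray, as slopes to the right and down, at radius r is drawn at 1 + k1 r^2 times it, then the intrinsics apply), "pose" (4x4, takes a point from camera to world coordinates). Camera axes: x right, y down, z forward; pixel columns grow to the right and rows downward; lengths in m; the calibration is good to about 2 mm. A picture is of the moment at which its call begins. camera_model takes no time and is no camera call.
- env.sign_off(): hands the job in; it is judged then, once.
Trained networks look in the newest picture that a camera, given by its name, has taken for a name from the list of things; names that differ only in an ending like _2 or _b are one class to them, and where a whole thing is asked for, a point or a joint stands for the part that bears it (a point fixed in the world has none). Each returns a list of dicts, best first, with "conf" (0 to 1); they miss things now and then, are a little off and sometimes report something else, mostly with a low value. They report only what shows in the picture. A call takes as long as a camera call. They do not tell look-alikes from the thing itself.
- env.spot_in(camera, name): "point" ([x, y, z] in m, in the coordinates of the camera as it stood for that picture, good to about 4 mm: the middle of the surface that is visible of it).
- env.spot_point(camera, name): "point" ([x, y, z] in m, in the coordinates of the camera as it stood for that picture, good to about 4 mm: a listed point, or the origin of a listed thing).
The state is a dict: "clock": time; "qpos": joint angles; "qvel": joint speeds; "joint_torque": joint torques, N m; "position": TCP position; "ee_rot": TCP orientation; "force": force on the tool from outside, world axes, zero at the start; "wrist_torque": the same for the moment, N m; "opening": finger opening in m; "grasp_force": force on a finger pad.
Only numpy, scipy, OpenCV 4.12 (cv2) and the standard library are available. Lean on these libraries where they do the work, as an engineer would, in place of code of your own. Each camera call takes 0.05 s, during which the arm holds its last target. There are 200 camera calls.

## Working session

There is one attempt and no reset: what is moved stays moved. The work goes in short steps, Python scripts to look and compute and a tool call to move; the robot and the scene stay as the last step left them, time stands still between calls to the robot, and variables do not carry over. Pictures are saved under pics/ and viewed, at most 10 in all, crops included, and the job is handed in when it is done.

Besides the shell and the picture viewer there is one more tool, called after ">>>" by a JSON object that holds its "op" and its "data". servo_tool: Moves the arm, as the interface text tells. Its arguments: {"type":"object","properties":{"motion":{"type":"array","items":{"type":"number"}},"jaw":{"type":"number"},"force":{"type":"number"}},"required":["motion"]}

```bash
ls; mkdir -p pics; cat > h.py <<'E'
import numpy as np, cv2
from station import env
def w(cam,p):
    T=np.array(env.camera_model(cam)["pose"]); return T[:3,:3]@np.array(p)+T[:3,3]
def pix(cam,p):
    m=env.camera_model(cam);T=np.array(m["pose"]);c=T[:3,:3].T@(np.array(p)-T[:3,3]);s=c[:2]/c[2]
    s=s*(1+m["k1"]*(s@s));K=np.array(m["mtx"]);return K[:2,:2]@s+K[:2,2]
def cloud(cam,depth):
    m=env.camera_model(cam);K=np.array(m["mtx"]);T=np.array(m["pose"])
    h,wd=depth.shape;u,v=np.meshgrid(np.arange(wd),np.arange(h))
    q=cv2.undistortPoints(np.stack([u,v],-1).reshape(-1,1,2).astype(float),K,np.array([m["k1"],0,0,0.])).reshape(h,wd,2)
    P=np.dstack([q*depth[...,None],depth]);W=P@T[:3,:3].T+T[:3,3];W[depth<=0]=np.nan;return W
E
python3 - <<'E'
from h import *
np.set_printoptions(precision=3,suppress=True)
for c in("scene","top"):
    p,d=env.read_camera(c);cv2.imwrite(f"pics/{c}0.png",p);np.save(c+"0.npy",cloud(c,d))
    print(c,np.array(env.camera_model(c)["pose"])[:3,3])
    for n in["cover","water_pot","lid_pull","lid_hinge","toolbox"]+(["ring_cutter","wood_rib","stamped_disc","bead_bowl","needle_tool"] if c=="top" else []):
        for r in env.spot_point(c,n): print(n,round(r["conf"],2),w(c,r["point"]),pix(c,w(c,r["point"])).round())
s=env.observe();print(s["clock"],s["position"],s["ee_rot"],s["opening"])
E
```

```text
pics
scene [-0.215 -1.015  1.023]
cover 0.69 [ 0.431 -0.147 -0.001] [296. 272.]
cover 0.47 [0.18  0.29  0.001] [147. 221.]
water_pot 0.73 [ 0.619 -0.192  0.003] [358. 255.]
lid_pull 0.59 [0.553 0.186 0.132] [266. 164.]
lid_hinge 0.66 [0.719 0.216 0.087] [303. 157.]
toolbox 0.59 [0.637 0.198 0.005] [286. 188.]
top [ 0.302 -0.021  1.685]
cover 0.72 [ 0.188  0.292 -0.004] [174. 300.]
cover 0.64 [ 0.433 -0.143 -0.004] [302. 233.]
cover 0.23 [0.376 0.034 0.001] [250. 248.]
water_pot 0.65 [ 0.627 -0.191  0.001] [317. 178.]
lid_pull 0.56 [0.558 0.189 0.132] [203. 188.]
lid_hinge 0.6 [0.723 0.214 0.085] [200. 142.]
toolbox 0.79 [ 0.63   0.202 -0.003] [205. 174.]
ring_cutter 0.61 [ 0.362  0.175 -0.003] [210. 250.]
wood_rib 0.67 [ 0.377  0.039 -0.   ] [249. 247.]
stamped_disc 0.71 [ 0.464 -0.367 -0.001] [366. 225.]
bead_bowl 0.57 [ 0.758 -0.06  -0.002] [280. 141.]
needle_tool 0.47 [ 0.353  0.303 -0.003] [173. 252.]
0.85 [0.228 0.5   0.224] [[-0.91   0.415 -0.   ]
 [ 0.415  0.91  -0.   ]
 [ 0.    -0.    -1.   ]] 0.09373150205834306
```

View pics/top0.png

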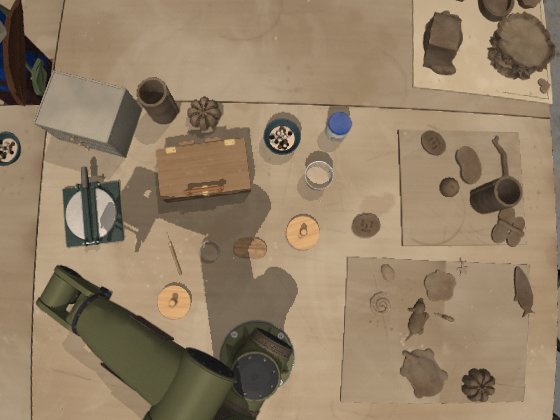

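View pics/scene0.png

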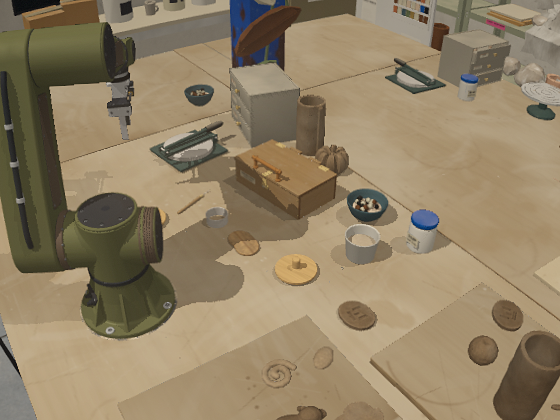

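The top view shows two cover look-alikes: A at (302,233), y≈-0.145, and B at (174,300), y≈+0.29. The stamped disc at (366,225) has no knob and the rib at (249,247) is flat. I choose A because it is farthest right. The open white pot is at (319,175); the blue-lidded jar at (339,124) is not it. The tool box bar is at (207,187). Next I refine these from depth and check one crop.

```bash
python3 - <<'E'
from h import *
np.set_printoptions(precision=4,suppress=True)
p=cv2.imread("pics/top0.png");cv2.imwrite("pics/crop0.png",cv2.resize(p[120:270,140:390],None,fx=3,fy=3,interpolation=cv2.INTER_CUBIC))
def circ(P): 
    (c,r)=cv2.minEnclosingCircle(P[:,:2].astype(np.float32));return np.array(c),r
for c in("top","scene"):
    W=np.load(c+"0.npy").reshape(-1,3);W=W[~np.isnan(W[:,0])]
    near=lambda x,y,r,a,b:W[(np.hypot(W[:,0]-x,W[:,1]-y)<r)&(W[:,2]>a)&(W[:,2]<b)]
    K=near(.432,-.145,.06,.035,.065);print(c,"knob",len(K),K.mean(0),np.ptp(K,0),K.max(0)[2])
    C=near(.432,-.145,.08,.008,.025);print("plate",circ(C),np.median(C[:,2]))
    R=near(.622,-.191,.07,.065,.09);print("rim",len(R),circ(R),R.mean(0))
    L=near(.635,.2,.22,.088,.104);print("lid",cv2.minAreaRect(L[:,:2].astype(np.float32)),len(L),np.median(L[:,2]))
    B=near(.556,.188,.09,.118,.15);
    if len(B)>3:
        m=B.mean(0);u,s,v=np.linalg.svd((B-m)[:,:2]);print("bar",len(B),m,v[0],np.ptp(B@np.r_[v[0],0]),B[:,2].max())
E
```

```text
top knob 35 [ 0.4321 -0.1434  0.0471] [0.0199 0.0205 0.0188] 0.054630873050603546
plate (array([ 0.4436, -0.1494]), 0.0758584588766098) 0.01398727501027519
rim 130 (array([ 0.6252, -0.1914]), 0.0498645156621933) [ 0.6298 -0.1957  0.0735]
lid ((0.6939849853515625, 0.21100062131881714), (0.30459854006767273, 0.3046242296695709), 9.101420402526855) 4427 0.09521239660488967
bar 156 [0.555  0.1872 0.1344] [ 0.158  -0.9874] 0.12756737452636535 0.14378222361832882
scene knob 61 [ 0.4277 -0.15    0.0461] [0.0216 0.0223 0.0186] 0.05408562677792084
plate (array([ 0.4309, -0.146 ]), 0.06196896359324455) 0.0157523049282301
rim 262 (array([ 0.6249, -0.1917]), 0.05318290367722511) [ 0.6255 -0.189   0.0716]
lid ((0.6883395314216614, 0.2104383111000061), (0.3042348325252533, 0.3145163953304291), 9.937481880187988) 2833 0.09721883971009593
bar 150 [0.551  0.1802 0.1342] [ 0.1743 -0.9847] 0.12913174078613976 0.1448585549672099
```

View pics/crop0.png

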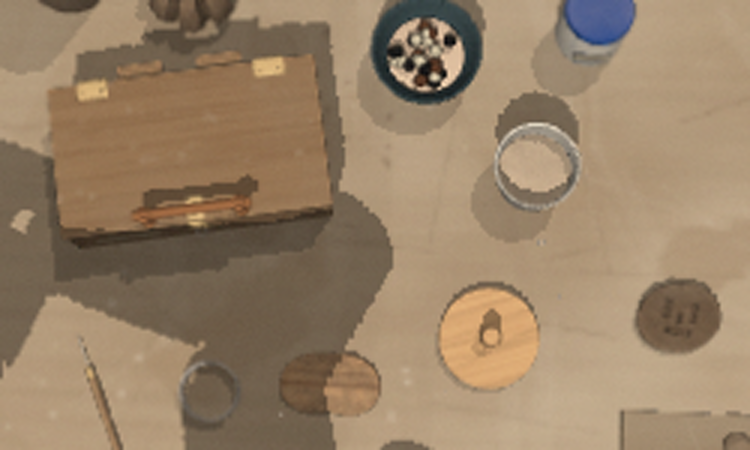

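Candidate A is confirmed: a round plate with a knob at crop (490,335), and nothing similar lies further right. The open white pot is at crop (538,165) and the bar at (195,210), with yaw about 0.165 rad. Now I move towards the cover.

>>> {"op": "servo_tool", "data": {"motion": [-0.45,-0.5,0,0,-0.9,-1,0,0,-0.9,-1,0,0], "jaw": -1}}

```text
clock: 1.15
position: [0.2688, 0.3699, 0.2241]
ee_rot: [[-0.91, 0.415, 0.0], [0.415, 0.91, -0.0], [-0.0, -0.0, -1.0]]
force: [1.0, -0.5, 0.1]
opening: 0.0939
grasp_force: 0.0
```

>>> {"op": "servo_tool", "data": {"motion": [-0.45,-0.5,0,0,-0.9,-1,0,0,-0.9,-1,0,0]}}

```text
clock: 1.45
position: [0.3092, 0.2415, 0.2244]
ee_rot: [[-0.91, 0.415, 0.001], [0.415, 0.91, 0.0], [-0.0, 0.0, -1.0]]
force: [0.6, -0.1, 0.6]
opening: 0.0944
grasp_force: 0.0
```

>>> {"op": "servo_tool", "data": {"motion": [-0.45,-0.5,0,0,-0.9,-1,0,0,-0.9,-1,0,0]}}

```text
clock: 1.75
position: [0.3497, 0.1131, 0.2245]
ee_rot: [[-0.909, 0.416, 0.001], [0.416, 0.909, 0.0], [-0.001, 0.0, -1.0]]
force: [-0.1, -0.1, -0.4]
opening: 0.0942
grasp_force: 0.0
```

>>> {"op": "servo_tool", "data": {"motion": [-0.45,-0.5,0,0,-0.9,-1,0,0,-0.9,-1,0,0]}}

```text
clock: 2.05
position: [0.3901, -0.0155, 0.2245]
ee_rot: [[-0.909, 0.416, 0.001], [0.416, 0.909, -0.0], [-0.001, 0.0, -1.0]]
force: [1.2, 0.2, 0.4]
opening: 0.0944
grasp_force: 0.0
```

>>> {"op": "servo_tool", "data": {"motion": [-0.46,-0.5,0,0.05,-0.92,-1,0.2,0.1,-0.92,-1,0.4,0.15,-0.92,-1,0.5,0.2,-0.92,-1,0.5,0.25,-0.92,-1,0.5,0.312,-0.92,-1,0.5,0.312,-0.92,-1,0.5,0.312]}}

```text
clock: 2.85
position: [0.432, -0.1421, 0.1743]
ee_rot: [[-0.161, 0.987, 0.0], [0.987, 0.161, -0.0], [-0.0, 0.0, -1.0]]
force: [-0.5, 0.1, 0.2]
opening: 0.094
grasp_force: 0.0
```

```bash
cat >> h.py <<'E'
def to(*t):
    s=env.observe();R=np.array(s["ee_rot"]);print("clock",s["clock"],"pos",np.round(s["position"],4),"F",np.round(s["force"],1),"op",round(s["opening"],4),"g",round(s["grasp_force"],1),"yang",np.degrees(np.arctan2(R[1,1],R[0,1])).round(2),"tilt",R[:,2].round(3))
    for x in t: print(x,"shift/10cm",np.round(R.T@(np.array(x)-s["position"])*10,3))
E
python3 -c "
from h import *
to([.431,-.145,.1],[.431,-.145,.042])"
```

```text
clock 2.85 pos [ 0.432  -0.1421  0.1743] F [-0.5  0.1  0.2] op 0.094 g 0.0 yang 9.26 tilt [ 0. -0. -1.]
[0.431, -0.145, 0.1] shift/10cm [-0.027 -0.015  0.743]
[0.431, -0.145, 0.042] shift/10cm [-0.027 -0.015  1.323]
```

>>> {"op": "servo_tool", "data": {"motion": [-0.03,-0.015,0.3,0,-0.03,-0.015,0.6,0,-0.03,-0.015,0.9,0,-0.03,-0.015,0.9,0]}}

```text
clock: 3.25
position: [0.4294, -0.1445, 0.0815]
ee_rot: [[-0.165, 0.986, -0.005], [0.986, 0.165, 0.002], [0.003, -0.005, -1.0]]
force: [-0.4, -0.1, 0.3]
opening: 0.0941
grasp_force: 0.0
```

>>> {"op": "servo_tool", "data": {"motion": [0,0,0.15,0,0,0,0.3,0,0,0,0.42,0,0,0,0.42,0,0,0,0.42,0]}}

```text
clock: 3.75
position: [0.4314, -0.1454, 0.043]
ee_rot: [[-0.163, 0.987, 0.001], [0.987, 0.163, -0.0], [-0.0, 0.0, -1.0]]
force: [0.2, 0.4, 0.4]
opening: 0.0939
grasp_force: 0.0
```

>>> {"op": "servo_tool", "data": {"motion": [0,0,0,0,0,0,0,0,0,0,0,0,0,0,0,0,0,0,0,0,0,0,0,0,0,0,0,0,0,0,0,0], "jaw": 1, "force": 20}}

```text
clock: 4.55
position: [0.431, -0.1452, 0.0422]
ee_rot: [[-0.162, 0.987, -0.0], [0.987, 0.162, -0.0], [0.0, -0.0, -1.0]]
force: [-0.4, -0.1, -0.6]
opening: 0.0335
grasp_force: 0.0
```

>>> {"op": "servo_tool", "data": {"motion": [0,0,0,0,0,0,0,0,0,0,0,0,0,0,0,0]}}

```text
clock: 4.95
position: [0.431, -0.1453, 0.0423]
ee_rot: [[-0.162, 0.987, 0.0], [0.987, 0.162, -0.0], [-0.0, 0.0, -1.0]]
force: [0.3, -0.2, -0.2]
opening: 0.0205
grasp_force: 20.0
```

>>> {"op": "servo_tool", "data": {"motion": [0,0,-0.1,0,0,0,-0.3,0,0,0,-0.6,0,0,0,-0.9,0,0,0,-1,0,0,0,-1,0]}}

```text
clock: 5.55
position: [0.4315, -0.1454, 0.1433]
ee_rot: [[-0.162, 0.987, 0.002], [0.987, 0.162, -0.001], [-0.001, 0.002, -1.0]]
force: [-0.7, -0.7, -2.0]
opening: 0.0207
grasp_force: 20.0
```

>>> {"op": "servo_tool", "data": {"motion": [-0.2,0.25,0,0,-0.3,0.5,0,0,-0.38,0.75,0,0,-0.38,0.9,0,0,-0.38,0.9,0,0]}}

```text
clock: 6.05
position: [0.5264, -0.1677, 0.14]
ee_rot: [[-0.163, 0.987, -0.002], [0.987, 0.163, 0.001], [0.001, -0.002, -1.0]]
force: [0.2, 0.1, -1.1]
opening: 0.0207
grasp_force: 20.0
```

```bash
python3 - <<'E'
from h import *
np.set_printoptions(precision=4,suppress=True)
to([.625,-.1915,.142])
pos=np.array(env.observe()["position"]);o=pos-[0,0,.042]
for c in("scene","top"):
    p,d=env.read_camera(c);W=cloud(c,d).reshape(-1,3)
    for r in env.spot_point(c,"cover"): print(c,r["conf"],w(c,r["point"])-o)
    C=W[(np.hypot(W[:,0]-o[0],W[:,1]-o[1])<.08)&(W[:,2]>o[2]+.002)&(W[:,2]<o[2]+.0175)]
    if len(C):
        (cc,rr)=cv2.minEnclosingCircle(C[:,:2].astype(np.float32));print(len(C),np.array(cc)-o[:2],rr)
        T=C[C[:,2]>o[2]+.012];A=np.c_[T[:,:2]-o[:2],np.ones(len(T))];print("plane",np.linalg.lstsq(A,T[:,2]-o[2],rcond=None)[0])
    u,v=pix(c,pos).astype(int);cv2.imwrite(f"pics/{c}1.png",cv2.resize(p[max(v-75,0):v+75,u-100:u+100],None,fx=4,fy=4,interpolation=2))
E
```

```text
clock 6.05 pos [ 0.5264 -0.1677  0.14  ] F [ 0.2  0.1 -1.1] op 0.0207 g 20.0 yang 9.36 tilt [-0.002  0.001 -1.   ]
[0.625, -0.1915, 0.142] shift/10cm [-0.395  0.935 -0.023]
scene 0.9 [-0.0005  0.0001  0.0014]
scene 0.87 [-0.3453  0.4543 -0.0935]
681 [-0.0013 -0.0013] 0.06028897687792778
plane [-0.0018  0.0014  0.0151]
21 [ 0.0018 -0.0101] 0.04789422079920769
plane [-0.0311  0.015   0.0139]
```

View pics/scene1.png

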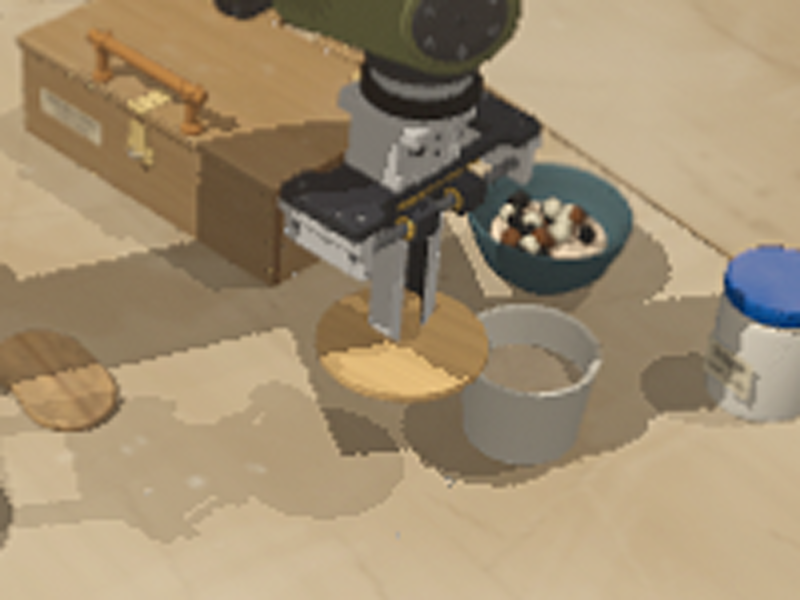

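The cover hangs level in the fingers at crop (400,340), its plate centred under the TCP. The pot at crop (535,340) is next to it and undisturbed. Next I move over the pot.

>>> {"op": "servo_tool", "data": {"motion": [-0.15,0.3,0,0,-0.3,0.6,0,0,-0.39,0.85,0,0,-0.39,0.93,0,0,-0.39,0.93,0,0,-0.39,0.93,0,0,-0.39,0.93,0,0]}}

```text
clock: 6.95
position: [0.6233, -0.1915, 0.1426]
ee_rot: [[-0.162, 0.987, -0.0], [0.987, 0.162, -0.0], [-0.0, -0.0, -1.0]]
force: [0.3, -0.3, -1.5]
opening: 0.021
grasp_force: 20.0
```

```bash
python3 - <<'E'
from h import *
np.set_printoptions(precision=4,suppress=True)
to([.625,-.1915,.118],[.625,-.1915,.111])
p,d=env.read_camera("scene");W=cloud("scene",d).reshape(-1,3)
for n in("cover","water_pot"):
  for r in env.spot_point("scene",n)[:2]: print(n,r["conf"],w("scene",r["point"]))
C=W[(np.hypot(W[:,0]-.625,W[:,1]+.1915)<.065)&(W[:,2]>.01)&(W[:,2]<.07)]
f=lambda q:np.hypot(C[:,0]-q[0],C[:,1]-q[1])-q[2]
from scipy.optimize import least_squares
print("pot side",len(C),least_squares(f,[.625,-.19,.048],loss="soft_l1",f_scale=.002).x)
E
```

```text
clock 6.95 pos [ 0.6233 -0.1915  0.1426] F [ 0.3 -0.3 -1.5] op 0.021 g 20.0 yang 9.32 tilt [-0. -0. -1.]
[0.625, -0.1915, 0.118] shift/10cm [-0.003  0.017  0.246]
[0.625, -0.1915, 0.111] shift/10cm [-0.003  0.017  0.316]
cover 0.88 [ 0.6197 -0.1903  0.1011]
cover 0.61 [0.1794 0.2871 0.0032]
water_pot 0.93 [ 0.6173 -0.1906  0.0022]
pot side 657 [ 0.6157 -0.2004  0.0354]
```

>>> {"op": "servo_tool", "data": {"motion": [0,0.005,0.08,0,0,0.005,0.16,0,0,0.005,0.22,0,0,0.005,0.25,0,0,0.005,0.27,0,0,0.005,0.27,0]}}

```text
clock: 7.7
position: [0.6245, -0.1915, 0.115]
ee_rot: [[-0.162, 0.987, -0.0], [0.987, 0.162, 0.0], [0.0, -0.0, -1.0]]
force: [-0.4, 0.6, -1.5]
opening: 0.0206
grasp_force: 20.0
```

>>> {"op": "servo_tool", "data": {"motion": [0,0,0.01,0,0,0,0.02,0,0,0,0.03,0,0,0,0.04,0,0,0,0.04,0]}}

```text
clock: 8.2
position: [0.6245, -0.1915, 0.1111]
ee_rot: [[-0.162, 0.987, -0.0], [0.987, 0.162, 0.0], [0.0, -0.0, -1.0]]
force: [0.7, -0.1, -0.5]
opening: 0.0206
grasp_force: 20.0
```

>>> {"op": "servo_tool", "data": {"motion": [0,0,0.01,0,0,0,0.01,0]}}

```text
clock: 8.4
position: [0.6247, -0.1915, 0.1106]
ee_rot: [[-0.162, 0.987, 0.0], [0.987, 0.162, -0.0], [-0.0, 0.0, -1.0]]
force: [-0.3, -0.4, 2.1]
opening: 0.021
grasp_force: 20.0
```

```bash
python3 - <<'E'
from h import *
to()
p,d=env.read_camera("scene");u,v=pix("scene",[.6245,-.19,.08]).astype(int);cv2.imwrite("pics/scene2.png",cv2.resize(p[v-50:v+50,u-66:u+66],None,fx=6,fy=6,interpolation=2))
E
```

```text
clock 8.4 pos [ 0.6247 -0.1915  0.1106] F [-0.3 -0.4  2.1] op 0.021 g 20.0 yang 9.33 tilt [ 0. -0. -1.]
```

View pics/scene2.png

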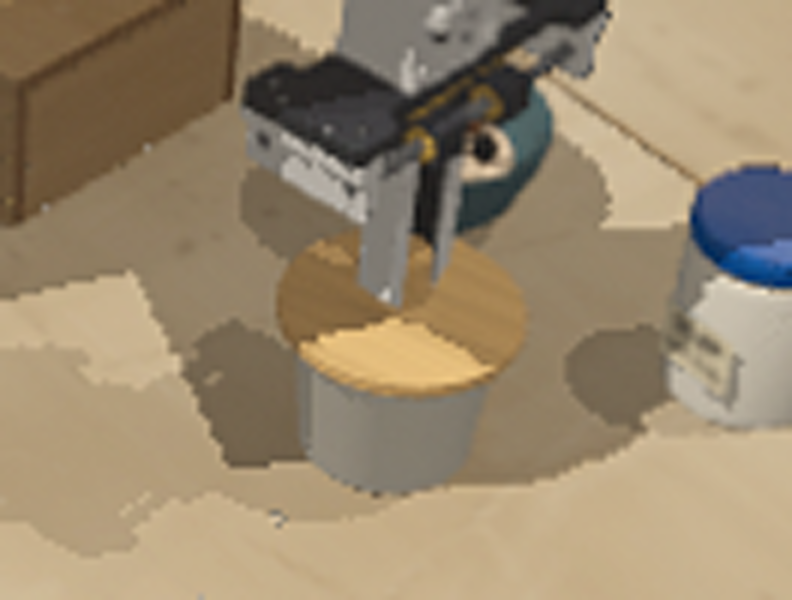

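The cover sits on the rim at crop (400,310), pot walls visible evenly at x 300 and 487, with a contact force of 2 N at the expected height. Release.

>>> {"op": "servo_tool", "data": {"motion": [0,0,0,0,0,0,0,0,0,0,0,0,0,0,0,0,0,0,0,0,0,0,0,0,0,0,0,0,0,0,0,0], "jaw": -0.2}}

```text
clock: 9.25
position: [0.6246, -0.1915, 0.1102]
ee_rot: [[-0.162, 0.987, 0.0], [0.987, 0.162, 0.0], [0.0, 0.0, -1.0]]
force: [0.8, 0.5, -0.2]
opening: 0.0563
grasp_force: 0.0
```

>>> {"op": "servo_tool", "data": {"motion": [0,0,-0.1,0,0,0,-0.4,0,0,0,-0.8,0,0,0,-1,0,0,0,-1,0]}}

```text
clock: 9.75
position: [0.6256, -0.1918, 0.2146]
ee_rot: [[-0.162, 0.987, 0.006], [0.987, 0.162, -0.002], [-0.003, 0.005, -1.0]]
force: [-0.4, -0.7, 0.4]
opening: 0.0566
grasp_force: 0.0
```

```bash
python3 - <<'E'
from h import *
np.set_printoptions(precision=4,suppress=True)
to([.555,.187,.2])
for c in("scene","top"):
    p,d=env.read_camera(c);W=cloud(c,d).reshape(-1,3)
    for n in("cover","water_pot","lid_pull","lid_hinge"):
        for r in env.spot_point(c,n)[:2]: print(c,n,round(r["conf"],2),w(c,r["point"]))
    C=W[(np.hypot(W[:,0]-.6245,W[:,1]+.1915)<.075)&(W[:,2]>.078)&(W[:,2]<.092)]
    if len(C)>9:
        (cc,rr)=cv2.minEnclosingCircle(C[:,:2].astype(np.float32));A=np.c_[C[:,:2]-C[:,:2].mean(0),np.ones(len(C))];print("plate",len(C),cc,rr,np.linalg.lstsq(A,C[:,2],rcond=None)[0])
    if c=="scene":
        u,v=pix(c,[.6245,-.19,.08]).astype(int);cv2.imwrite("pics/scene3.png",cv2.resize(p[v-50:v+50,u-66:u+66],None,fx=6,fy=6,interpolation=2))
E
```

```text
clock 9.75 pos [ 0.6256 -0.1918  0.2146] F [-0.4 -0.7  0.4] op 0.0566 g 0.0 yang 9.33 tilt [ 0.006 -0.002 -1.   ]
[0.555, 0.187, 0.2] shift/10cm [ 3.853 -0.083  0.134]
scene cover 0.79 [0.1823 0.2908 0.0012]
scene cover 0.7 [ 0.6216 -0.1914  0.0692]
scene water_pot 0.82 [ 0.6184 -0.1896  0.0019]
scene lid_pull 0.57 [0.5545 0.186  0.1314]
scene lid_hinge 0.68 [0.7171 0.2131 0.0886]
plate 828 (0.6216391324996948, -0.19338124990463257) 0.06088421121239662 [0.0048 0.0097 0.0841]
top cover 0.56 [0.184  0.2906 0.0009]
top lid_pull 0.73 [0.5542 0.1897 0.1315]
top lid_hinge 0.56 [0.7222 0.2152 0.0838]
plate 17 (0.6716010570526123, -0.17589572072029114) 0.009410819970071316 [-0.0562 -0.1581  0.0827]
```

View pics/scene3.png

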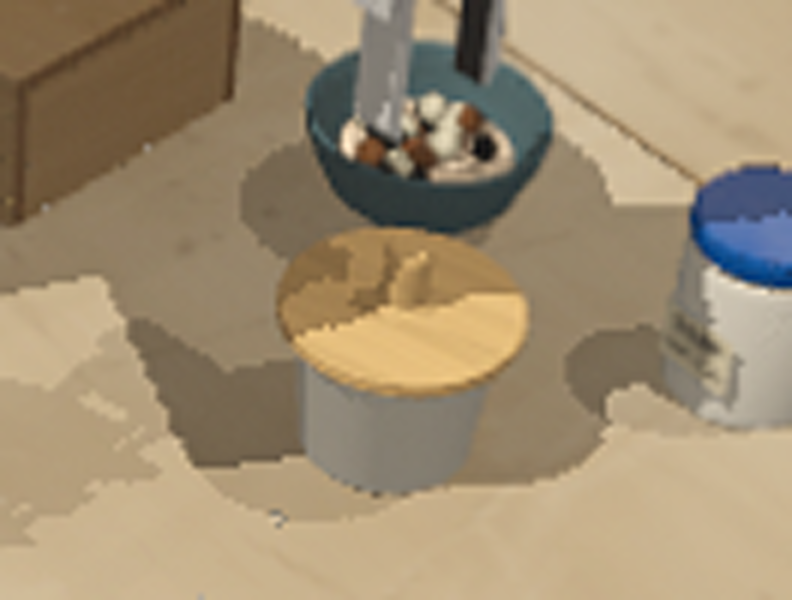

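The cover is seated and level at crop (402,315), knob up and plate top at 84 mm as expected. The pot and bowl have not moved. Next, the bar.

>>> {"op": "servo_tool", "data": {"motion": [0.3,0,0,0,0.7,0,0,0,1,-0.05,0,0]}}

```text
clock: 10.55
position: [0.6031, -0.0919, 0.2099]
ee_rot: [[-0.162, 0.987, -0.0], [0.987, 0.162, 0.0], [0.0, -0.0, -1.0]]
force: [1.1, -0.4, 0.9]
opening: 0.0566
grasp_force: 0.0
```

>>> {"op": "servo_tool", "data": {"motion": [0.5,0,0,0,1,0,0,0,1,0,0,0]}}

```text
clock: 10.85
position: [0.5864, 0.0099, 0.2105]
ee_rot: [[-0.167, 0.986, 0.0], [0.986, 0.167, 0.001], [0.001, 0.0, -1.0]]
force: [-0.2, -0.9, 0.7]
opening: 0.0564
grasp_force: 0.0
```

>>> {"op": "servo_tool", "data": {"motion": [0.5,0,0,0,1,0,0,0,1,0,0,0]}}

```text
clock: 11.15
position: [0.5702, 0.1078, 0.2102]
ee_rot: [[-0.166, 0.986, -0.0], [0.986, 0.166, 0.001], [0.001, -0.0, -1.0]]
force: [1.6, -0.1, -0.7]
opening: 0.0564
grasp_force: 0.0
```

>>> {"op": "servo_tool", "data": {"motion": [0.4,-0.02,0,0,0.7,-0.03,0,0,0.86,-0.03,0,0,0.86,-0.03,0,0,0.86,-0.03,0,0]}}

```text
clock: 11.65
position: [0.5545, 0.1871, 0.2101]
ee_rot: [[-0.162, 0.987, -0.0], [0.987, 0.162, -0.0], [-0.0, -0.0, -1.0]]
force: [0.0, -0.3, -0.3]
opening: 0.0564
grasp_force: 0.0
```

```bash
python3 - <<'E'
from h import *
np.set_printoptions(precision=4,suppress=True)
to([.5545,.188,.133])
for c in("top","scene"):
    p,d=env.read_camera(c);W=cloud(c,d).reshape(-1,3)
    for k in range(2):
      for n in("cover","water_pot","lid_pull","lid_hinge"):
        for r in env.spot_point(c,n)[:1+(n=="cover")]: print(c,n,round(r["conf"],2),w(c,r["point"]))
      p,d=env.read_camera(c)
    P=W[(np.hypot(W[:,0]-.6245,W[:,1]+.1915)<.075)&(W[:,2]>.078)&(W[:,2]<.092)]
    (cc,rr)=cv2.minEnclosingCircle(P[:,:2].astype(np.float32));A=np.c_[P[:,:2]-P[:,:2].mean(0),np.ones(len(P))];print("plate",len(P),cc,rr,np.linalg.lstsq(A,P[:,2],rcond=None)[0])
    B=W[(np.hypot(W[:,0]-.556,W[:,1]-.188)<.09)&(W[:,2]>.118)&(W[:,2]<.15)]
    print("bar",len(B),B.mean(0))
E
```

```text
clock 11.65 pos [0.5545 0.1871 0.2101] F [ 0.  -0.3 -0.3] op 0.0564 g 0.0 yang 9.31 tilt [-0. -0. -1.]
[0.5545, 0.188, 0.133] shift/10cm [0.01  0.002 0.771]
top cover 0.9 [ 0.6238 -0.1891  0.0643]
top cover 0.84 [ 0.1862  0.2936 -0.0015]
top lid_pull 0.61 [0.5547 0.19   0.1322]
top lid_hinge 0.85 [0.7217 0.2137 0.0853]
top cover 0.63 [ 0.6241 -0.1896  0.0693]
top cover 0.6 [0.1853 0.2925 0.0009]
top lid_pull 0.69 [0.5544 0.1914 0.1289]
top lid_hinge 0.67 [0.7209 0.2159 0.0852]
plate 778 (0.6256895661354065, -0.19087091088294983) 0.05865435302257538 [0.004  0.0019 0.0833]
bar 43 [0.5628 0.1396 0.1338]
scene cover 0.74 [ 0.6221 -0.1913  0.0694]
scene cover 0.64 [0.1803 0.2895 0.002 ]
scene water_pot 0.86 [ 0.6212 -0.1915  0.0006]
scene lid_pull 0.67 [0.5571 0.1882 0.1326]
scene lid_hinge 0.83 [0.7159 0.2125 0.0865]
scene cover 0.66 [0.1816 0.2887 0.0021]
scene cover 0.61 [ 0.6205 -0.192   0.0674]
scene water_pot 0.96 [ 0.6201 -0.1932  0.0015]
scene lid_pull 0.85 [0.5543 0.1859 0.1323]
plate 833 (0.6254197955131531, -0.194440558552742) 0.061041153967380524 [0.0053 0.0093 0.084 ]
bar 149 [0.5509 0.1805 0.1344]
```

The cover is centred to within about 2 mm. Now I grasp the bar.

>>> {"op": "servo_tool", "data": {"motion": [0.01,0,0.3,0,0.01,0,0.6,0,0.01,0,0.77,0,0.01,0,0.77,0,0.01,0,0.77,0]}}

```text
clock: 13.25
position: [0.5542, 0.1892, 0.134]
ee_rot: [[-0.162, 0.987, 0.0], [0.987, 0.162, 0.0], [0.0, 0.0, -1.0]]
force: [-0.0, 0.2, -0.5]
opening: 0.0561
grasp_force: 0.0
```

>>> {"op": "servo_tool", "data": {"motion": [0,0,0,0,0,0,0,0,0,0,0,0,0,0,0,0,0,0,0,0,0,0,0,0,0,0,0,0,0,0,0,0], "jaw": 1, "force": 25}}

```text
clock: 14.05
position: [0.5542, 0.1891, 0.1333]
ee_rot: [[-0.162, 0.987, 0.001], [0.987, 0.162, 0.0], [0.0, 0.001, -1.0]]
force: [2.6, 1.7, -0.3]
opening: 0.0113
grasp_force: 25.0
```

```bash
python3 - <<'E'
from h import *
to()
s=env.observe();R=np.array(s["ee_rot"])
import math
a0=math.atan2(45,167);r=math.hypot(45,167)
for deg in range(5,50,5):
    a=a0+math.radians(deg);print(deg,"y",round((r*math.cos(a0)-r*math.cos(a))/100,3),"z",-round((r*math.sin(a)-r*math.sin(a0))/100,3))
E
```

```text
clock 14.05 pos [0.5542 0.1891 0.1333] F [ 2.6  1.7 -0.3] op 0.0113 g 25.0 yang 9.33 tilt [ 0.001  0.    -1.   ]
5 y 0.046 z -0.144
10 y 0.104 z -0.283
15 y 0.173 z -0.417
20 y 0.255 z -0.544
25 y 0.347 z -0.664
30 y 0.449 z -0.775
35 y 0.56 z -0.876
40 y 0.68 z -0.968
45 y 0.807 z -1.049
```

>>> {"op": "servo_tool", "data": {"motion": [0.02,0,-0.07,0,0.0,0.046,-0.144,0,0,0.07,-0.215,0,0,0.104,-0.283,0,0,0.137,-0.35,0,0,0.173,-0.417,0,0,0.173,-0.417,0,0,0.173,-0.417,0]}}

```text
clock: 14.85
position: [0.5708, 0.1919, 0.1748]
ee_rot: [[-0.162, 0.987, -0.001], [0.987, 0.162, -0.0], [-0.0, -0.001, -1.0]]
force: [-1.0, -0.9, -2.8]
opening: 0.0112
grasp_force: 25.0
```

```bash
cat > lid.py <<'E'
from h import *
np.set_printoptions(precision=4,suppress=True)
to()
s=env.observe();pos=np.array(s["position"]);ax=np.array([.9867,.163,0]);H=np.array([.7197,.2145,.086])
d=pos-H;print("kin angle",np.degrees(np.arctan2(d[2],-d@ax)-np.arctan2(45,167)),"r",np.hypot(d[2],d@ax))
for c in("scene","top"):
    p,dep=env.read_camera(c);cv2.imwrite(f"pics/{c}_lid.png",p);W=cloud(c,dep).reshape(-1,3);L=W-H;yy=L@[-.163,.9867,0];xx=-(L@ax)
    a=np.arctan2(L[:,2],xx);rr=np.hypot(xx,L[:,2])
    k=np.arctan2(d[2],-d@ax)-np.arctan2(45,167)
    n=-xx*np.sin(k)+L[:,2]*np.cos(k);t=xx*np.cos(k)+L[:,2]*np.sin(k)
    m=(abs(yy)<.145)&(t>.02)&(t<.14)&(abs(n-.01)<.02)
    if m.sum()>50:
        q=np.polyfit(t[m],n[m],1)
        for _ in range(4):
            mm=m&(abs(n-np.polyval(q,t))<.004);q=np.polyfit(t[mm],n[mm],1)
        print(c,mm.sum(),"lid angle",np.degrees(k+np.arctan(q[0])),"n0",q[1])
    for r in env.spot_point(c,"lid_pull")[:1]: print(c,"pull",r["conf"],w(c,r["point"])-pos)
E
python3 lid.py
```

```text
clock 14.85 pos [0.5708 0.1919 0.1748] F [-1.  -0.9 -2.8] op 0.0112 g 25.0 yang 9.33 tilt [-0.001 -0.    -1.   ]
kin angle 15.451745383776043 r 0.17484588406309742
scene 896 lid angle 14.339598119718966 n0 0.011261360325629488
scene pull 0.85 [ 0.0001  0.0001 -0.0027]
top 1098 lid angle 14.57049775169473 n0 0.009240897648593281
top pull 0.94 [ 0.0038  0.0006 -0.0047]
```

>>> {"op": "servo_tool", "data": {"motion": [0,0.04,-0.065,0,0,0.082,-0.127,0,0,0.126,-0.188,0,0,0.174,-0.247,0,0,0.224,-0.304,0,0,0.276,-0.358,0,0,0.331,-0.41,0,0,0.387,-0.459,0]}}

```text
clock: 15.85
position: [0.6091, 0.198, 0.223]
ee_rot: [[-0.162, 0.987, -0.0], [0.987, 0.162, -0.0], [-0.0, -0.0, -1.0]]
force: [-11.8, -4.1, 9.7]
opening: 0.011
grasp_force: 25.0
```

>>> {"op": "servo_tool", "data": {"motion": [0,0.06,-0.048,0,0,0.12,-0.092,0,0,0.165,-0.123,0,0,0.21,-0.151,0,0,0.247,-0.173,0,0,0.247,-0.173,0,0,0.247,-0.173,0]}}

```text
clock: 16.55
position: [0.634, 0.202, 0.2403]
ee_rot: [[-0.162, 0.987, 0.002], [0.987, 0.162, 0.0], [-0.0, 0.002, -1.0]]
force: [-6.0, -3.7, 5.7]
opening: 0.0113
grasp_force: 25.0
```

```bash
python3 lid.py
```

```text
clock 16.55 pos [0.634  0.202  0.2403] F [-6.  -3.7  5.7] op 0.0113 g 25.0 yang 9.32 tilt [ 0.002  0.    -1.   ]
kin angle 45.60430106746154 r 0.1769580823843095
scene 197 lid angle 44.3874659446099 n0 0.00017078872627877096
scene pull 0.7 [-0.0001 -0.0033 -0.0048]
top 761 lid angle 44.863827586099696 n0 0.010519911132341112
top pull 0.84 [-0.0016 -0.0008 -0.0036]
```

The lid is at about 45° by kinematics and by both depth fits. I relieve the slight radial strain by a millimetre, then check that it holds steady.

>>> {"op": "servo_tool", "data": {"motion": [0,-0.006,-0.011,0,0,-0.006,-0.011,0,0,-0.006,-0.011,0,0,-0.006,-0.011,0,0,-0.006,-0.011,0,0,-0.006,-0.011,0]}}

```text
clock: 17.35
position: [0.6331, 0.2019, 0.2398]
ee_rot: [[-0.162, 0.987, 0.0], [0.987, 0.162, -0.0], [-0.0, 0.0, -1.0]]
force: [-2.2, -4.0, 2.9]
opening: 0.0115
grasp_force: 25.0
```

```bash
python3 lid.py; python3 - <<'E'
from h import *
np.set_printoptions(precision=3,suppress=True)
a=cv2.imread("pics/scene_lid.png");cv2.imwrite("pics/final.png",cv2.resize(a[100:350,100:450],None,fx=2.2,fy=2.2,interpolation=2))
for n in["cover","ring_cutter","wood_rib","stamped_disc","bead_bowl","needle_tool"]:
    for r in env.spot_point("top",n)[:2]: print(n,round(r["conf"],2),w("top",r["point"]))
E
```

```text
clock 17.35 pos [0.6331 0.2019 0.2398] F [-2.2 -4.   2.9] op 0.0115 g 25.0 yang 9.32 tilt [ 0. -0. -1.]
kin angle 45.2786309337101 r 0.1769984741620188
scene 180 lid angle 44.20548849951092 n0 -4.2854774302412545e-05
scene pull 0.82 [ 0.0022 -0.0018 -0.0035]
top 761 lid angle 44.43349786083658 n0 0.010586354911999602
top pull 0.8 [-0.0009  0.0006 -0.0047]
cover 0.68 [ 0.624 -0.191  0.066]
cover 0.54 [ 0.183  0.291 -0.003]
wood_rib 0.72 [ 0.377  0.036 -0.002]
stamped_disc 0.71 [ 0.463 -0.367  0.   ]
bead_bowl 0.58 [ 0.756 -0.061  0.001]
needle_tool 0.66 [ 0.63   0.199 -0.001]
```

View pics/final.png

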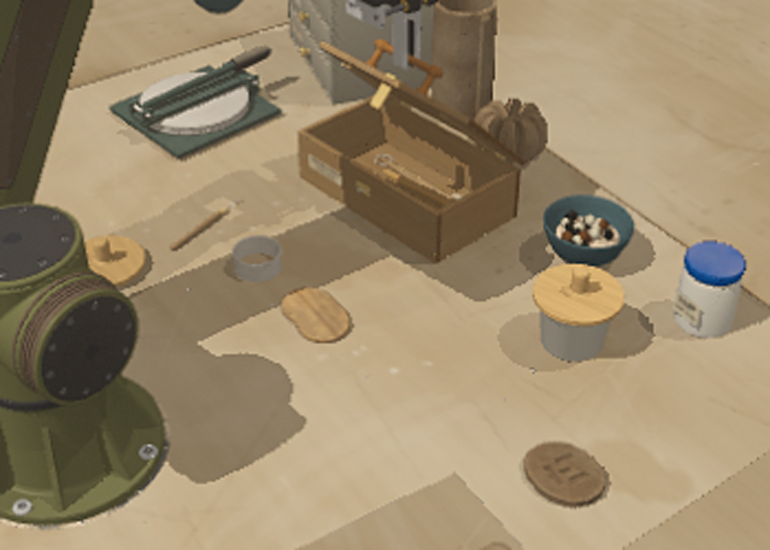

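The picture shows the lid half open with the bar held at (410,55). The cover sits level on the pot at (578,295), and the bystanders are where they were. I hand in.

```bash
python3 -c "
from h import *
to();print(env.sign_off())"
```

```text
clock 17.85 pos [0.6331 0.2018 0.2398] F [-3.1 -5.6  2.3] op 0.0111 g 25.0 yang 9.32 tilt [ 0. -0. -1.]
the job is handed in; nothing more can be done
None
```

I handed the job in at 17.9 s: the cover sits level on the pot, centred to about 2 mm, and the arm is still holding the lid steady by its bar at about 45° (measured 44–45°).

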